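# Draw a filter plate from its covered box and present it to the lens

## Task

Lift the cover flap of the filter box well open, past upright so that it stays back, and draw the hidden filter plate straight up out of its guides. Then present it to the lens cube on the post: hold the plate upright in front of the lens opening, window centred on the opening and plate face square to it, with about 35 mm of air between plate and cube. Finish while still holding it there, steady; do not bump the lens cube or its post, and leave the loose ring, short post and bottle where they stand.

Things in the scene. Friction and masses are not known exactly. Their poses are not given: they have to be found in the camera images.
- filter_box: Fixed open aluminium case 90 (x) x 110 (y) x 80 (z) mm, walls 4 mm, floor at z = 6 mm; origin: centre of underside. Its grey flap is hinged along the +x top edge; the black pull tab sticks out beyond the -x side, roughly towards the robot. Inside, 8 mm to -x of the middle, two grooved guides 26 mm tall hold the plate by its side edges with 1.5 mm play.
- flap (a joint): Angle of the cover flap in rad: 0 shut (level), 1.57 upright, 2.1 fully back (stop). It starts shut or slightly ajar. The stiff hinge keeps the flap at any angle where it is left; about 1.5 to 2.5 N at the tab moves it.
- flap_hinge (a point): Centre of the flap's hinge line, on the flap: 47 mm to +x of the filter box's centre and 81 mm above the table. Its axes turn with the flap and when shut are parallel to the box's: y along the hinge, -x from the hinge to the tab.
- flap_tab (a point): Grip point of the flap's black pull tab, 124 mm from the hinge line, at mid-thickness, 10 mm from the tab's tip. The tab is 20 mm wide (along the hinge), 8 mm thick and sticks out 40 mm beyond the flap's edge (the flap is 94 mm long from the hinge). Gripped by its two sides, it can turn between the fingers as the flap swings.
- filter_plate: Plate standing in the guides, hidden under the shut flap: dark steel frame 44 (x) x 8 (y) x 40 (z) mm with a round 24 mm window, on top a bright grip stem 18 (x) x 10 (y) mm, 38 to 68 mm above the underside; about 60 g. Origin: centre of underside; y: face normal (either face will do), z up. In the box its axes are the box's and its underside is at 6 mm, the stem's top 6 mm below the rim.
- window (a point): Centre of the plate's round window, 20 mm above the plate's underside.
- stem (a point): Grip point of the plate's stem, 58 mm above the underside (10 mm below the stem's top), 38 mm above the window's centre.
- lens_station: Fixed lens stand: black slotted base 50 (x) x 75 (y) x 10 mm, on it a black post holder to 76 mm height, on that the black lens cube, 29 mm wide, 76 to 105 mm height (a screw head on top reaches 108 mm). Origin: centre of the base's underside.
- lens_face (a point): Centre of the lens opening in the +y face of the lens cube (the side looking to the robot's left, towards the filter box), 14.5 mm from the cube's middle and 90.5 mm above the table; the axes are those of lens_station, +y points straight out of the opening.
- ring: Bystander: loose black threaded lens tube, 30 mm across, 37 mm tall, standing; origin: centre of its underside.
- short_post: Bystander: loose bright steel post, 19 mm across, 36 mm tall, standing; origin: centre of its underside.
- bottle: Bystander: loose small brown bottle with white cap, 22 mm across, 44 mm tall, standing; origin: centre of its underside.

How it is judged:
On the way, in this order (a step that is already met when the one before it is completed fails the run):
1. the flap is lifted past upright while the plate is still in its guides (value of joint flap above 1.58 rad and z of filter_plate in the frame of filter_box below 0.02 m), for 0.2 s.
2. the plate is drawn straight up clear of the box in the fingers (z of filter_plate in the frame of filter_box above 0.08 m and contact force between the fingers and filter_plate above 1 N), for 0.1 s.
At the end, for the whole second after the job is handed in: Held in the fingers, still, touching neither stand nor box; upright and square to the lens opening within 0.17 rad; window centre within 8 mm of the opening's axis sideways and in height, 22 to 56 mm out from the cube's face; flap still open (over 1.4 rad) (x of window in the frame of lens_face between -0.008 and 0.008 m and z of window in the frame of lens_face between -0.008 and 0.008 m and y of window in the frame of lens_face between 0.022 and 0.056 m and angle between the y axis of filter_plate and the y axis of lens_face, either way round below 0.17 rad and angle between filter_plate's own z axis and vertical below 0.17 rad and contact force between the fingers and filter_plate above 1 N and contact force between filter_plate and lens_station below 0.3 N and contact force between filter_plate and filter_box below 0.3 N and linear speed of filter_plate below 0.02 m/s and value of joint flap above 1.4 rad); the arm keeps its last pose, push and grip.
It fails at once if a bystander is moved over 20 mm or tipped (distance of any of ring, short_post, bottle from where it was at the start of the episode above 0.02 m or angle between any of ring, short_post, bottle's own z axis and vertical above 0.5 rad).
It fails at once if the lens stand is bumped (over 8 N) (contact force between lens_station and anything else above 8 N).
It fails at once if the plate is wrenched against the box (over 40 N) (contact force between filter_box and filter_plate above 40 N).
It also fails if it takes over 48 s, if anything falls off the work surface, if the arm or the gripper's body presses on something with over 40 N, if the wrist force passes 120 N, or if a joint passes its speed limit or range.

## Robot

A 6-joint arm with a two-finger parallel gripper is mounted at the origin on the work surface; the furniture and walls round the work are solid. World frame = base frame: x ahead of the robot, y to its left, z up, the work surface at z = 0. Lengths are in m, angles in rad, forces in N, time in s.
With the tool pointing down it reaches from about 0.375 to 0.9 m from the base axis. Payload 3.1 kg.
Tool frame: the origin (TCP) lies at the very end of the fingers, on their centre line; the grasp point (between the pads) lies 19 mm behind it (manip.pinch_z is the distance from the TCP to the grasp point, in m); z points along the fingers, y is the line along which they close (so a half turn about z gives the same grasp; the last joint's range is limited). The gripper opens to 85 mm and grips with 20 to 120 N. Pads are 22 mm wide; open, the fingers measure 114 mm over their backs; the gripper's body (76 mm by 85 mm) begins 54 mm behind the grasp point. The pads swing forward as they close: fully open they stand 13 mm farther back than shut.
Start: joints at [1.016, 0.527, 1.433, -0, 1.181, -0.178], TCP at [0.23, 0.581, 0.231] pointing down, gripper open.
Joint ranges: [-3.08, 3.08], [-0.75, 2.2], [0.22, 2.44], [-1.43, 4.57], [0, 2.65], [-2.85, 2.85]. Speed limits (rad/s): [2.79, 2.79, 3.14, 3.14, 3.14, 3.14].

## Interface

Orientations are given as a unit quaternion [x, y, z, w].
In Python, from station import manip gives the robot as it stands.
- The arm moves only by the tool servo_tool, never from a script. Its argument "commands" is one flat list of numbers, 7 for each row, row after row: the shift along the tool's x, y, z each as a share of 500 mm, from -1 to 1, then the turn, a rotation vector about the tool's x, y, z each as a share of 360 degrees, from -1 to 1, then the opening, from -1 (shut) to 1 (fully open). In form: [dx, dy, dz, rx, ry, rz, claw, dx, dy, dz, rx, ry, rz, claw, ...]. A call has 1 to 12 rows; each row shifts and turns the commanded pose from where the row before left it, along the tool's axes as they then stand; what a row does not reach is not made up. A row lasts 1/12 s, in which the tool goes at most 41.7 mm and 7.16 degrees, less where a joint would pass 70% of its speed; a pose out of reach is approached as far as the arm can. A call with a number of a shift or a turn outside -1 to 1 is refused whole. A call with a gripper value outside its range is refused whole. The fingers move at their own pace and stop on an object; "force" is the grip in N (left out, the last holds). Time passes only in rows, so rows that do not move let the fingers close. It gives the time, the measured TCP pose, the force, the opening and the grip force at its end, in the units of the state.
- manip.sense(): the state, without advancing time (a new reading comes with each control period).
- manip.snapshot(name): name is "scene" or "top" or "wrist"; returns a dict with "img" (384x512x3 uint8, red, green, blue), "mtx" (3x3 intrinsics, pixels), "world_to_cam" (4x4, takes a point from world to camera coordinates). Camera axes: x right, y up, looking along -z (the intrinsics and any distortion apply to the point x, -y, -z); pixel columns grow to the right and rows downward; lengths in m; the calibration is good to about 2 mm. The wrist camera is an equidistant fisheye: a pixel r from the principal point sees the ray r / f radians off the axis. A picture is of the moment at which its call begins. There is no depth.
- manip.sign_off(): hands the job in; it is judged then, once.
Trained networks look in a picture, given as the dict that the camera call returned (one of the last four; its "shot" number tells which), for a name from the list of things; names that differ only in an ending like _2 or _b are one class to them, and where a whole thing is asked for, a point or a joint stands for the part that bears it (a point fixed in the world has none). Each returns a list of dicts, best first, with "conf" (0 to 1); they miss things now and then, are a little off and sometimes report something else, mostly with a low value. They report only what shows in the picture. A call takes as long as a camera call.
- manip.look_for(picture, query): "box" ([left, top, width, height] in pixels, round what is visible of it).
- manip.silhouettes(picture, query): "pixels" (384x512 bool, what is visible of it) and "box" ([left, top, width, height] in pixels, round what is visible of it).
The state is a dict: "t": time; "q": joint angles; "qd": joint speeds; "tau": joint torques, N m; "tcp_pos": TCP position; "tool_rot": TCP orientation; "force": force on the tool from outside, world axes, zero at the start; "ft_torque": the same for the moment, N m; "finger_gap": opening from 0.0 (shut) to 1.0 (fully open); "gripper_force": force on a finger pad.
Only numpy, scipy, OpenCV 4.12 (cv2) and the standard library are available. Lean on these libraries where they do the work, as an engineer would, in place of code of your own. Each camera call takes 0.05 s, during which the arm holds its last target. There are 200 camera calls.

## Working session

There is one attempt and no reset: what is moved stays moved. The work goes in short steps, Python scripts to look and compute and a tool call to move; the robot and the scene stay as the last step left them, time stands still between calls to the robot, and variables do not carry over. Pictures are saved under pics/ and viewed, at most 12 in all, crops included, and the job is handed in when it is done.

Besides the shell and the picture viewer there is one more tool, called after "Emit:" as name(argument=value, ...), one argument or row to a line, values as JSON. servo_tool: Moves the arm, as the interface text tells. Its arguments: {"type":"object","properties":{"commands":{"type":"array"},"force":{"type":"number"}},"required":["commands"]}

```bash
mkdir -p pics; cat > h.py <<'E'
import numpy as np, cv2
from station import manip
def save(s,n): cv2.imwrite('pics/'+n,s['img'][:,:,::-1])
def ray(s,u,v):
    K=s['mtx'];T=np.array(s['world_to_cam']);R=T[:3,:3];c=-R.T@T[:3,3]
    d=np.array([(u-K[0][2])/K[0][0],-(v-K[1][2])/K[1][1],-1.]);return c,R.T@d
def atz(s,u,v,z):
    c,d=ray(s,u,v);return c+d*(z-c[2])/d[2]
def proj(s,p):
    T=np.array(s['world_to_cam']);q=T[:3,:3]@np.array(p)+T[:3,3];K=s['mtx']
    return K[0][0]*q[0]/-q[2]+K[0][2],K[1][1]*-q[1]/-q[2]+K[1][2]
E
python3 - <<'E'
from h import *
im=[]
for n in ('scene','top'):
    s=manip.snapshot(n);save(s,n+'.png');im.append(s['img'])
    print(n,np.round(s['mtx'],1).tolist(),np.round(s['world_to_cam'],3).tolist())
    for q in ('filter_box','flap_tab','flap','lens_station','ring','short_post','bottle'):
        print(q,[(np.round(r['box'],1).tolist(),round(r['conf'],2)) for r in manip.look_for(s,q)[:2]])
st=manip.sense();print({k:np.round(v,3).tolist() for k,v in st.items()},manip.pinch_z)
E
```

```text
scene [[458.7, 0.0, 248.6], [0.0, 458.7, 193.9], [0.0, 0.0, 1.0]] [[0.825, -0.565, 0.007, -0.29], [0.29, 0.434, 0.853, -0.282], [-0.485, -0.702, 0.522, -0.699], [0.0, 0.0, 0.0, 1.0]]
filter_box [([186.7, 151.0, 53.5, 46.5], 0.91)]
flap_tab [([186.6, 146.5, 50.5, 23.5], 0.66)]
flap [([186.7, 146.4, 50.4, 23.1], 0.8)]
lens_station [([186.6, 146.8, 53.1, 51.1], 0.53)]
ring [([196.2, 196.8, 14.2, 24.0], 0.47)]
short_post [([213.0, 194.9, 9.8, 15.7], 0.61)]
bottle [([288.0, 268.6, 12.6, 21.7], 0.51)]
top [[347.6, 0.0, 253.7], [0.0, 347.6, 182.4], [0.0, 0.0, 1.0]] [[0.007, -1.0, 0.009, 0.183], [0.985, 0.008, 0.173, -0.457], [-0.174, 0.007, 0.985, -0.873], [0.0, 0.0, 0.0, 1.0]]
filter_box [([155.6, 136.4, 55.0, 58.0], 0.96), ([219.2, 182.5, 7.1, 5.9], 0.42)]
flap_tab [([151.0, 138.3, 58.8, 52.8], 0.58)]
flap [([152.8, 138.7, 55.2, 54.9], 0.71)]
lens_station [([251.0, 183.4, 31.6, 22.0], 0.97)]
ring [([216.9, 199.7, 10.4, 7.9], 0.56)]
short_post [([220.4, 181.8, 6.7, 6.3], 0.63)]
bottle [([335.3, 192.2, 8.2, 8.2], 0.58), ([151.4, 138.6, 60.9, 53.4], 0.52)]
{'t': 0.8, 'q': [1.015, 0.527, 1.433, -0.0, 1.181, -0.178], 'qd': [0.003, 0.0, -0.0, -0.001, -0.0, -0.0], 'tau': [-0.001, -44.225, -17.841, -0.0, 0.001, -0.0], 'tcp_pos': [0.23, 0.581, 0.231], 'tool_rot': [0.187, 0.982, 0.0, 0.0], 'force': [-0.56, 0.16, -0.146], 'ft_torque': [0.044, -0.03, 0.027], 'gripper_force': 0.0, 'finger_gap': 1.001} 0.0187
```

View pics/scene.png

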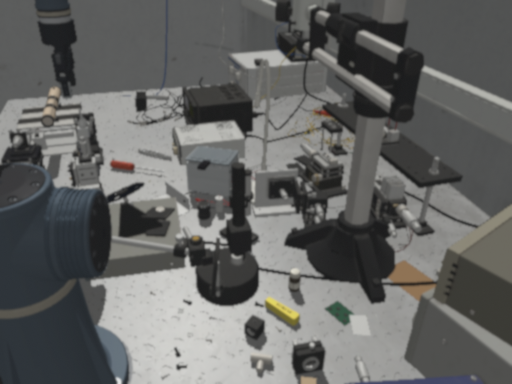

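View pics/top.png

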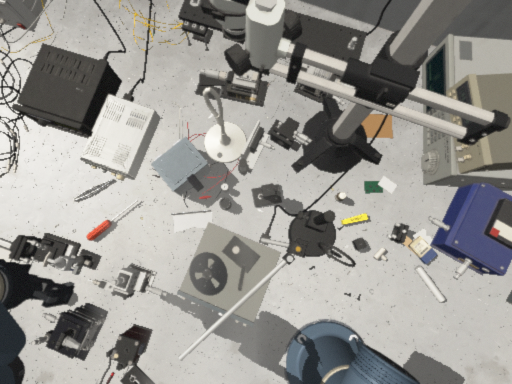

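```bash
python3 - <<'E'
from h import *
s=manip.snapshot('top');t=manip.snapshot('scene')
a=cv2.resize(s['img'][75:225,130:310],None,fx=4.4,fy=4.0*1.0,interpolation=cv2.INTER_CUBIC) if 0 else cv2.resize(s['img'][75:215,140:310],None,fx=4,fy=4,interpolation=cv2.INTER_CUBIC)
cv2.imwrite('pics/tc.png',a[:,:,::-1])
b=cv2.resize(t['img'][50:240,150:320],None,fx=3,fy=3,interpolation=cv2.INTER_CUBIC)
cv2.imwrite('pics/sc.png',b[:,:,::-1])
for u,v,z in [(180,163,.08),(267,194,.01),(224,142,0.01),(221,204,0),(223,185,.03),(339,196,.04),(215,95,.3),(215,95,.15)]: print(u,v,z,atz(s,u,v,z).round(3))
for q in ('filter_box','flap','lens_station'):
  for x in (s,t):
    r=manip.silhouettes(x,q)
    if r:
        m=r[0]['pixels'].astype(np.uint8);c=max(cv2.findContours(m,0,2)[0],key=cv2.contourArea);print(q,r[0]['conf'],cv2.minAreaRect(c),cv2.approxPolyDP(c,3,True)[:,0].tolist())
E
```

```text
180 163 0.08 [0.496 0.374 0.08 ]
267 194 0.01 [0.429 0.151 0.01 ]
224 142 0.01 [0.573 0.269 0.01 ]
221 204 0 [0.402 0.275 0.   ]
223 185 0.03 [0.449 0.268 0.03 ]
339 196 0.04 [ 0.421 -0.036  0.04 ]
215 95 0.3 [0.581 0.265 0.3  ]
215 95 0.15 [0.648 0.282 0.15 ]
filter_box 0.82 ((183.46498107910156, 168.29637145996094), (52.95634460449219, 45.65861129760742), 46.54815673828125) [[185, 137], [152, 163], [178, 194], [190, 187], [198, 191], [202, 187], [200, 179], [210, 171], [208, 161]]
filter_box 0.72 ((209.90267944335938, 169.78189086914062), (52.720882415771484, 46.78565979003906), 8.426968574523926) [[197, 146], [185, 158], [188, 189], [228, 195], [230, 165], [238, 160], [238, 152]]
flap 0.82 ((183.82757568359375, 169.0689697265625), (51.55794143676758, 44.393856048583984), 49.76364517211914) [[184, 137], [152, 165], [173, 190], [186, 180], [199, 190], [202, 186], [194, 174], [206, 161]]
flap 0.58 ((211.5, 157.0), (22.0, 51.0), 90.0) [[186, 159], [197, 160], [200, 168], [209, 163], [226, 165], [237, 151], [198, 146]]
lens_station 0.6 ((265.9729919433594, 194.33782958984375), (21.04306983947754, 29.09861946105957), 80.53767395019531) [[279, 185], [253, 188], [254, 206], [281, 202]]
lens_station 0.46 ((255.0, 236.5), (9.0, 6.0), 90.0) [[254, 232], [253, 241], [258, 238]]
```

View pics/tc.png

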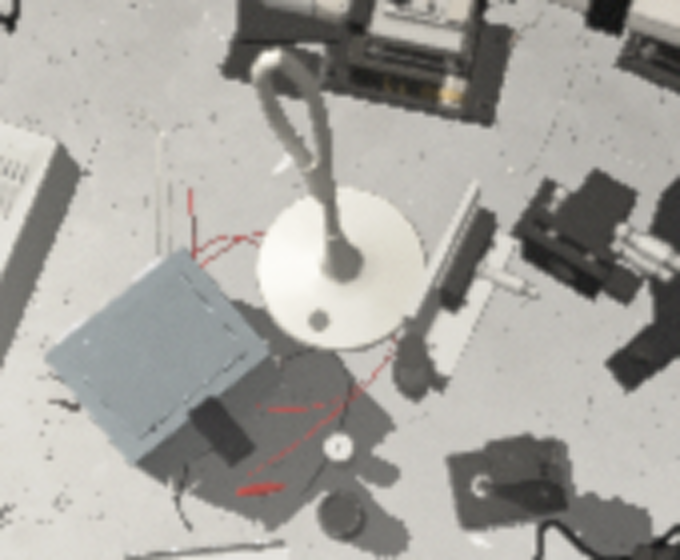

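View pics/sc.png

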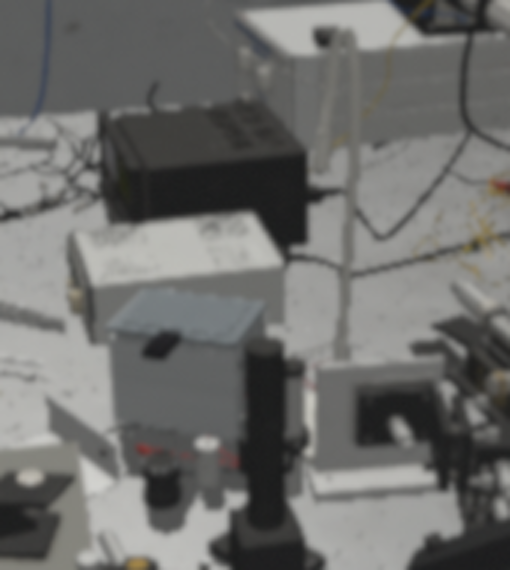

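```bash
python3 - <<'E'
from h import *
s=manip.snapshot('top');t=manip.snapshot('scene')
P=lambda a,b:(140+a/4-.5,75+b/4-.5)
S=lambda a,b:(150+a/3-.5,50+b/3-.5)
A=[atz(s,*P(*p),.083) for p in [(183,248),(268,350),(135,462),(47,355)]]
print('top corners',np.round(A,3).tolist())
print('sides',[np.linalg.norm(A[i]-A[i-3]).round(3) for i in range(4)])
for i,j in ((3,0),(2,1)): print('yaw(-y) dir',np.degrees(np.arctan2(*(A[i]-A[j])[[1,0]])))
for i,j in ((0,1),(3,2)): print('x yaw',np.degrees(np.arctan2(*(A[i]-A[j])[[1,0]])))
B=[atz(t,*S(*p),.083) for p in [(148,289),(265,303),(242,347),(109,330)]]
print('scene corners',np.round(B,3).tolist())
print('tab top',atz(s,*P(222,430),.083),atz(s,*P(240,460),.083)); print('tab scene',atz(t,*S(161,345),.083))
print('box bottom front corners scene',atz(t,*S(119,470),0),atz(t,*S(243,490),0))
C=[atz(s,*P(*p),.01)for p in [(447,455),(550,432),(570,508),(462,528)]];print('lens base',np.round(C,3).tolist())
print('cube',atz(s,*P(530,495),.105),'dot',atz(s,*P(483,487),.01))
for nm,u,v,z in (('bottle? ring',342,515,.037),('whitecap',339,446,.044)): print(nm,atz(s,*P(u,v),z))
print('stand',atz(s,312,235,0.02),[atz(t,238,165,z).round(3) for z in (.1,.15,.2,.25)],[atz(s,320,215,z).round(3) for z in (.1,.15,.2,.25)])
w=manip.snapshot('wrist');save(w,'w0.png');print(w['mtx'],np.round(w['world_to_cam'],3).tolist())
E
```

```text
top corners [[0.565, 0.363, 0.083], [0.499, 0.306, 0.083], [0.427, 0.387, 0.083], [0.494, 0.445, 0.083]]
sides [np.float64(0.087), np.float64(0.108), np.float64(0.089), np.float64(0.109)]
yaw(-y) dir 130.61737782575446
yaw(-y) dir 131.90908997588318
x yaw 40.30205932603112
x yaw 40.84626911107866
scene corners [[0.497, 0.447, 0.083], [0.568, 0.367, 0.083], [0.508, 0.31, 0.083], [0.432, 0.396, 0.083]]
tab top [0.44724262 0.33343684 0.083     ] [0.42842627 0.3215931  0.083     ]
tab scene [0.45470245 0.3491089  0.083     ]
box bottom front corners scene [0.3941746  0.31846125 0.        ] [0.46196069 0.23818081 0.        ]
lens base [[0.444, 0.193, 0.01], [0.461, 0.123, 0.01], [0.409, 0.11, 0.01], [0.395, 0.183, 0.01]]
cube [0.40513519 0.14284748 0.105     ] dot [0.42264706 0.1686696  0.01      ]
bottle? ring [0.39988335 0.26102389 0.037     ]
whitecap [0.44417846 0.26340989 0.044     ]
stand [0.32025662 0.03326245 0.02      ] [array([0.507, 0.273, 0.1  ]), array([0.455, 0.194, 0.15 ]), array([0.403, 0.114, 0.2  ]), array([0.352, 0.035, 0.25 ])] [array([0.366, 0.027, 0.1  ]), array([0.362, 0.037, 0.15 ]), array([0.358, 0.047, 0.2  ]), array([0.354, 0.057, 0.25 ])]
[[297.31863964   0.         252.74301109]
 [  0.         297.31863964 194.42180922]
 [  0.           0.           1.        ]] [[0.368, 0.93, 0.001, -0.626], [-0.88, 0.349, -0.324, 0.042], [-0.301, 0.119, 0.946, -0.379], [0.0, 0.0, 0.0, 1.0]]
```

View pics/w0.png

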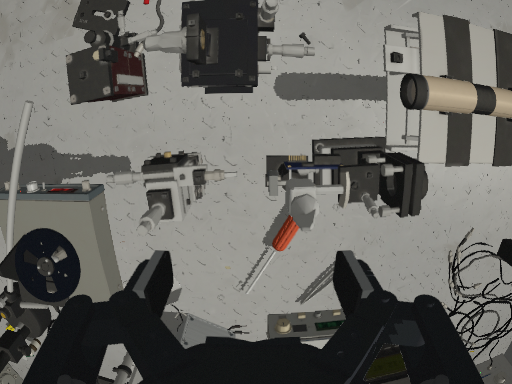

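```bash
python3 - <<'E'
from h import *
from scipy.optimize import least_squares
s=manip.snapshot('top');t=manip.snapshot('scene')
P=lambda a,b:(140+a/4-.5,75+b/4-.5)
S=lambda a,b:(150+a/3-.5,50+b/3-.5)
# local r (from hinge toward tab), y
L=[(0,-.055),(.094,-.055),(.094,.055),(0,.055),(.114,0)]
U=[P(183,248),P(268,350),P(135,462),P(47,355),P(222,431)]
V=[S(265,303),S(242,347),S(109,330),S(148,289),S(161,345)]
def pts(p):
    x,y,w,th=p;c,s_=np.cos(w),np.sin(w)
    return [np.array([x-r*np.cos(th)*c-l*s_,y-r*np.cos(th)*s_+l*c,.083+r*np.sin(th)]) for r,l in L]
def f(p):
    q=pts(p);return np.ravel([np.array(proj(s,a))-b for a,b in zip(q,U)]+[np.array(proj(t,a))-b for a,b in zip(q,V)])
r=least_squares(f,[.53,.405,.71,.05],loss='soft_l1');x,y,w,th=r.x
print(r.x,np.degrees(w),r.fun.round(1))
R=lambda d,h:[x-d*np.cos(w),y-d*np.sin(w),h]
print('tab grip',R(.124*np.cos(th),.081+.124*np.sin(th)),'stem',R(.055,.064))
E
```

```text
[0.53138485 0.40504158 0.7162941  0.08355117] 41.040628682034274 [-0.4 -1.   1.3 -0.  -0.1  0.3 -0.6 -0.4  0.6 -0.3  0.7  0.5 -2.2 -0.5
 -0.7 -0.3 -0.5  0.3  0.4  0.5]
tab grip [np.float64(0.4381848223423175), np.float64(0.32390793899895776), np.float64(0.09134829518469399)] stem [np.float64(0.48990141634801276), np.float64(0.3689289123622643), 0.064]
```

```bash
cat >> h.py <<'E'
from scipy.spatial.transform import Rotation as Ro
def plan(p,yaw,n=None,tilt=0):
    """yaw deg of tool y axis, tool down; prints per-row command for n rows (screw)"""
    st=manip.sense();R0=Ro.from_quat(st['tool_rot']).as_matrix()
    c,s=np.cos(np.radians(yaw)),np.sin(np.radians(yaw))
    R1=np.array([[-s,c,0],[c,s,0],[0,0,-1]]).T.T
    R1=np.column_stack([[-s,c,0],[c,s,0],[0,0,-1]])
    R=R0.T@R1;t=R0.T@(np.array(p)-st['tcp_pos']);w=Ro.from_matrix(R).as_rotvec()
    m=max(np.linalg.norm(t)/.0417,np.degrees(np.linalg.norm(w))/7.16)
    n=n or int(np.ceil(m*1.1))
    # per row: shift then turn
    dR=Ro.from_rotvec(w/n).as_matrix();A=sum(np.linalg.matrix_power(dR,k) for k in range(n))
    d=np.linalg.solve(A,t)
    print('min rows',round(m,1),'n',n,'row',(d/.5).round(4).tolist(),(w/n/2/np.pi).round(5).tolist(),'tcp',np.round(st['tcp_pos'],4),'t',st['t'],'F',np.round(st['force'],1))
E
python3 -c "
from h import *
plan([.438,.324,.2],131)"
```

```text
min rows 8.7 n 10 row [-0.0373, -0.0587, 0.0063] [-0.0, -0.0, -0.01738] tcp [0.2299 0.5811 0.2313] t 1.45 F [ 0.2 -0.1  0.5]
```

Emit:
servo_tool(
  commands=[-0.0373,-0.0587,0.0063,0,0,-0.01738,0.1,-0.0373,-0.0587,0.0063,0,0,-0.01738,0.1,-0.0373,-0.0587,0.0063,0,0,-0.01738,0.1,-0.0373,-0.0587,0.0063,0,0,-0.01738,0.1,-0.0373,-0.0587,0.0063,0,0,-0.01738,0.1,-0.0373,-0.0587,0.0063,0,0,-0.01738,0.1,-0.0373,-0.0587,0.0063,0,0,-0.01738,0.1,-0.0373,-0.0587,0.0063,0,0,-0.01738,0.1,-0.0373,-0.0587,0.0063,0,0,-0.01738,0.1,-0.0373,-0.0587,0.0063,0,0,-0.01738,0.1,0,0,0,0,0,0,0.1,0,0,0,0,0,0,0.1],
  force=40,
)

```text
t: 2.45
tcp_pos: [0.44, 0.3231, 0.1997]
tool_rot: [-0.348, 0.937, 0.0, 0.0]
force: [-0.2, -0.1, 0.1]
finger_gap: 0.553
gripper_force: 0.0
```

```bash
cat >> h.py <<'E'
def wp(s,p):
    T=np.array(s['world_to_cam']);q=T[:3,:3]@np.array(p)+T[:3,3];q=np.array([q[0],-q[1],-q[2]]);K=s['mtx']
    h=np.hypot(q[0],q[1]);th=np.arctan2(h,q[2]);return K[0][0]*th*q[0]/h+K[0][2],K[1][1]*th*q[1]/h+K[1][2]
E
python3 -c "
from h import *
plan([.438,.324,.072],131)
w=manip.snapshot('wrist');im=w['img'].copy()
x,y,a,th=.5314,.405,.7163,.0835
for r,l in [(0,-.055),(.094,-.055),(.094,.055),(0,.055),(.094,.01),(.094,-.01),(.134,.01),(.134,-.01)]:
    p=[x-r*np.cos(th)*np.cos(a)-l*np.sin(a),y-r*np.cos(th)*np.sin(a)+l*np.cos(a),.085+r*np.sin(th)]
    cv2.circle(im,tuple(int(round(v)) for v in wp(w,p)),3,(255,0,0),1)
w['img']=im;save(w,'w1.png')"
```

```text
min rows 3.1 n 4 row [0.0005, 0.001, 0.0638] [0.0, 2e-05, -0.00019] tcp [0.44   0.3231 0.1997] t 2.45 F [-0.2 -0.1  0.1]
```

View pics/w1.png

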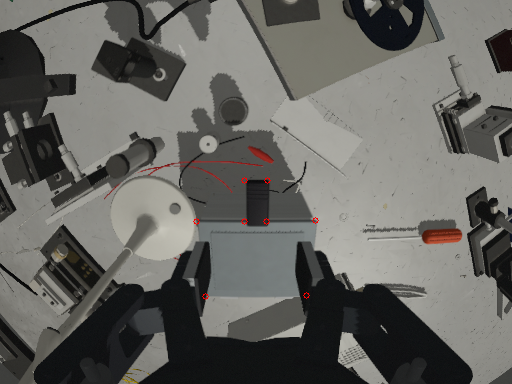

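Emit:
servo_tool(
  commands=[0.0005,0.0005,0.0638,0,0,-0.0002,0.1,0.0005,0.0005,0.0638,0,0,-0.0002,0.1,0.0005,0.0005,0.0638,0,0,-0.0002,0.1,0.0005,0.0005,0.0638,0,0,0,0.1,0,0,0,0,0,0,-1,0,0,0,0,0,0,-1,0,0,0,0,0,0,-1,0,0,0,0,0,0,-1,0,0,0,0,0,0,-1,0,0,0,0,0,0,-1],
)

```text
t: 3.33
tcp_pos: [0.4357, 0.324, 0.0735]
tool_rot: [-0.352, 0.936, 0.0, -0.001]
force: [-4.0, -2.2, 1.0]
finger_gap: 0.224
gripper_force: 39.4
```

```bash
python3 -c "
from h import *
# arc rows in tool frame: x toward box -x, z down
th=.0835;n=36;e=1.9
a=np.linspace(th,e,n+1);X=.124*np.cos(a);Z=-.124*np.sin(a)
for i in range(n): print(round((X[i+1]-X[i])/.5,4),round((Z[i+1]-Z[i])/.5,4),end=' | ')
"
```

```text
-0.0014 -0.0124 | -0.002 -0.0124 | -0.0026 -0.0122 | -0.0032 -0.0121 | -0.0038 -0.0119 | -0.0044 -0.0117 | -0.005 -0.0115 | -0.0056 -0.0112 | -0.0061 -0.0109 | -0.0067 -0.0106 | -0.0072 -0.0102 | -0.0077 -0.0099 | -0.0082 -0.0095 | -0.0087 -0.009 | -0.0091 -0.0086 | -0.0095 -0.0081 | -0.0099 -0.0076 | -0.0103 -0.0071 | -0.0106 -0.0066 | -0.011 -0.006 | -0.0113 -0.0055 | -0.0115 -0.0049 | -0.0117 -0.0043 | -0.0119 -0.0037 | -0.0121 -0.0031 | -0.0123 -0.0025 | -0.0124 -0.0019 | -0.0125 -0.0012 | -0.0125 -0.0006 | -0.0125 0.0 | -0.0125 0.0006 | -0.0124 0.0013 | -0.0124 0.0019 | -0.0123 0.0025 | -0.0121 0.0031 | -0.0119 0.0037 |
```

Emit:
servo_tool(
  commands=[-0.0014,0,-0.0124,0,0,0,-1,-0.002,0,-0.0124,0,0,0,-1,-0.0026,0,-0.0122,0,0,0,-1,-0.0032,0,-0.0121,0,0,0,-1,-0.0038,0,-0.0119,0,0,0,-1,-0.0044,0,-0.0117,0,0,0,-1,-0.005,0,-0.0115,0,0,0,-1,-0.0056,0,-0.0112,0,0,0,-1,-0.0061,0,-0.0109,0,0,0,-1,-0.0067,0,-0.0106,0,0,0,-1,-0.0072,0,-0.0102,0,0,0,-1,-0.0077,0,-0.0099,0,0,0,-1],
)

```text
t: 4.33
tcp_pos: [0.4581, 0.3431, 0.1411]
tool_rot: [-0.352, 0.936, 0.0, 0.0]
force: [-2.7, 4.2, -7.3]
finger_gap: 0.221
gripper_force: 39.3
```

Emit:
servo_tool(
  commands=[-0.0082,0,-0.0095,0,0,0,-1,-0.0087,0,-0.009,0,0,0,-1,-0.0091,0,-0.0086,0,0,0,-1,-0.0095,0,-0.0081,0,0,0,-1,-0.0099,0,-0.0076,0,0,0,-1,-0.0103,0,-0.0071,0,0,0,-1,-0.0106,0,-0.0066,0,0,0,-1,-0.011,0,-0.006,0,0,0,-1,-0.0113,0,-0.0055,0,0,0,-1,-0.0115,0,-0.0049,0,0,0,-1,-0.0117,0,-0.0043,0,0,0,-1,-0.0119,0,-0.0037,0,0,0,-1],
)

```text
t: 5.33
tcp_pos: [0.5045, 0.3831, 0.1816]
tool_rot: [-0.352, 0.936, -0.0, -0.0]
force: [-3.8, -0.6, -3.9]
finger_gap: 0.225
gripper_force: 39.2
```

Emit:
servo_tool(
  commands=[-0.0121,0,-0.0031,0,0,0,-1,-0.0123,0,-0.0025,0,0,0,-1,-0.0124,0,-0.0019,0,0,0,-1,-0.0125,0,-0.0012,0,0,0,-1,-0.0125,0,-0.0006,0,0,0,-1,-0.0125,0,0,0,0,0,-1,-0.0125,0,0.0006,0,0,0,-1,-0.0124,0,0.0013,0,0,0,-1,-0.0124,0,0.0019,0,0,0,-1,-0.0123,0,0.0025,0,0,0,-1,-0.0121,0,0.0031,0,0,0,-1,-0.0119,0,0.0037,0,0,0,-1],
)

```text
t: 6.33
tcp_pos: [0.5615, 0.4323, 0.1799]
tool_rot: [-0.352, 0.936, -0.0, 0.001]
force: [-2.4, -4.2, 3.0]
finger_gap: 0.224
gripper_force: 41.4
```

```bash
python3 -c "
from h import *
s=manip.sense();g=np.array(s['tcp_pos'])-[0,0,-.0187]
print(s['tcp_pos'],s['force'],s['finger_gap'],'angle',np.arctan2(g[2]-.081,-((g[0]-.5314)*np.cos(.7163)+(g[1]-.405)*np.sin(.7163)))) "
```

```text
[0.5614527  0.43225764 0.17985031] [-2.37565225 -4.24954108  3.03089703] 0.2240577514263661 angle 1.903081534562284
```

Emit:
servo_tool(
  commands=[0,0,0,0,0,0,0,0,0,0,0,0,0,0,0,0,0,0,0,0,0,0,0,0,0,0,0,0,0,0,-0.03,0,0,0,0,0,0,-0.05,0,0,0,0,0,0,-0.05,0,0,0,0,0.04,0,-0.03,0,0,0,0,0.05,0,0,0,0,0,0,0.05,0,0,0,0,0,0,0.05,0,0,0,0,0,0],
)

```text
t: 7.25
tcp_pos: [0.4879, 0.3691, 0.2601]
tool_rot: [-0.352, 0.936, 0.0, 0.001]
force: [-0.2, 0.2, 0.6]
finger_gap: 0.495
gripper_force: 0.0
```

```bash
python3 -c "
from h import *
plan([.4899,.369,.22],131)
w=manip.snapshot('wrist');im=w['img'].copy()
x,y,a=.5314,.405,.7163
for r,l,z in [(.002,-.055,.08),(.092,-.055,.08),(.092,.055,.08),(.002,.055,.08),(.046,.005,.074),(.064,.005,.074),(.046,-.005,.074),(.064,-.005,.074)]:
    p=[x-r*np.cos(a)-l*np.sin(a),y-r*np.sin(a)+l*np.cos(a),z]
    cv2.circle(im,tuple(int(round(v)) for v in wp(w,p)),2,(255,0,0),1)
w['img']=im;save(w,'w2.png')"
```

```text
min rows 1.0 n 2 row [-0.0013, -0.0014, 0.0401] [-3e-05, 0.00022, 0.00029] tcp [0.4879 0.3691 0.2601] t 7.25 F [-0.2  0.2  0.6]
```

View pics/w2.png

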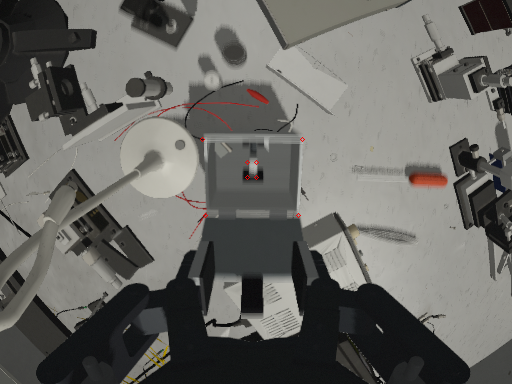

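Emit:
servo_tool(
  commands=[0,-0.0025,0.05,0,0,0,0,0,0,0.07,0,0,0,0,0,0,0.07,0,0,0,0,0,0,0.07,0,0,0,0,0,0,0.07,0,0,0,0,0,0,0.05,0,0,0,0,0,0,0.03,0,0,0,0,0,0,0.02,0,0,0,0,0,0,0,0,0,0,0],
)

```text
t: 8.05
tcp_pos: [0.4883, 0.368, 0.0422]
tool_rot: [-0.352, 0.936, -0.0, -0.002]
force: [-0.5, 0.3, 0.3]
finger_gap: 0.498
gripper_force: 0.0
```

```bash
python3 -c "
from h import *
plan([.4888,.368,.045],131)
w=manip.snapshot('wrist');im=w['img'];im=cv2.resize(im[190:384,130:380],None,fx=3,fy=3)
cv2.imwrite('pics/w3.png',im[:,:,::-1])"
```

```text
min rows 0.1 n 1 row [-0.0007, -0.0006, -0.0056] [0.00015, -0.00048, 0.00052] tcp [0.4883 0.368  0.0422] t 8.05 F [-0.5  0.3  0.3]
```

View pics/w3.png

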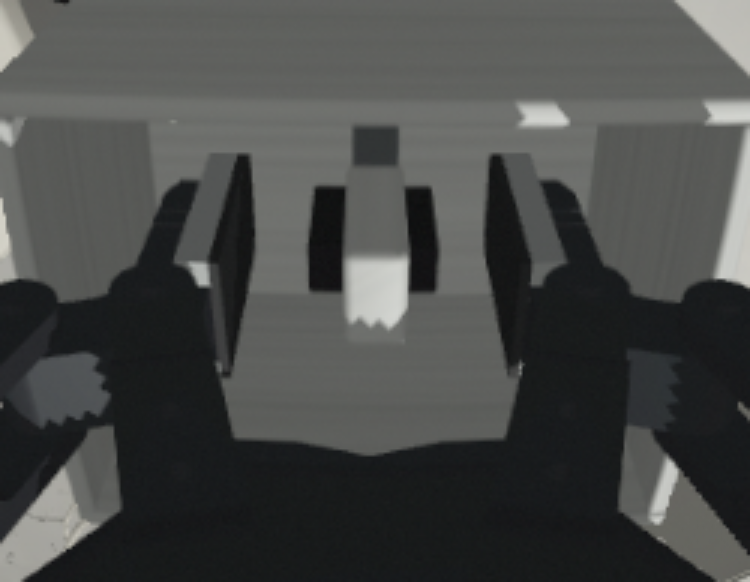

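Emit:
servo_tool(
  commands=[0,0,-0.0056,0,0,0,0,0,0,0,0,0,0,-1,0,0,0,0,0,0,-1,0,0,0,0,0,0,-1,0,0,0,0,0,0,-1,0,0,0,0,0,0,-1,0,0,0,0,0,0,-1,0,0,0,0,0,0,-1],
  force=50,
)

```text
t: 8.77
tcp_pos: [0.4901, 0.3689, 0.0486]
tool_rot: [-0.352, 0.936, 0.0, 0.001]
force: [-0.3, -0.1, 6.4]
finger_gap: 0.104
gripper_force: 49.6
```

Emit:
servo_tool(
  commands=[0,0,-0.01,0,0,0,-1,0,0,-0.02,0,0,0,-1,0,0,-0.02,0,0,0,-1,0,0,-0.03,0,0,0,-1,0,0,-0.03,0,0,0,-1,0,0,-0.03,0,0,0,-1,0,0,-0.03,0,0,0,-1,0,0,-0.03,0,0,0,-1,0,0,-0.03,0,0,0,-1,0,0,-0.03,0,0,0,-1,0,0,-0.02,0,0,0,-1,0,0,0,0,0,0,-1],
)

```text
t: 9.77
tcp_pos: [0.4905, 0.3691, 0.1901]
tool_rot: [-0.352, 0.936, 0.0, 0.003]
force: [-0.6, -0.9, -0.7]
finger_gap: 0.102
gripper_force: 48.8
```

```bash
python3 -c "
from h import *
print({k:np.round(v,3).tolist() for k,v in manip.sense().items() if k in('tcp_pos','force','finger_gap','gripper_force','ft_torque')})
w=manip.snapshot('wrist');im=cv2.resize(w['img'],None,fx=1.5,fy=1.5,interpolation=cv2.INTER_CUBIC)
cv2.imwrite('pics/w4.png',im[:,:,::-1])
for q in ('lens_station','filter_plate','lens_face'):
  for r in manip.silhouettes(w,q)[:2]:
    print(q,r['conf'],r['box'])
s=manip.snapshot('top')
for r in manip.silhouettes(s,'lens_station')[:1]:print(r['box'],r['conf'])
"
```

```text
{'tcp_pos': [0.49, 0.369, 0.19], 'force': [-0.648, -0.856, -0.691], 'ft_torque': [0.001, -0.05, -0.003], 'gripper_force': 48.793, 'finger_gap': 0.102}
lens_station 0.89 [103.3, 0.0, 77.8, 41.8]
filter_plate 0.56 [243.1, 193.1, 21.1, 101.3]
lens_face 0.88 [104.4, 1.8, 78.7, 39.8]
[253.5, 185.6, 29.4, 16.9] 0.72
```

View pics/w4.png

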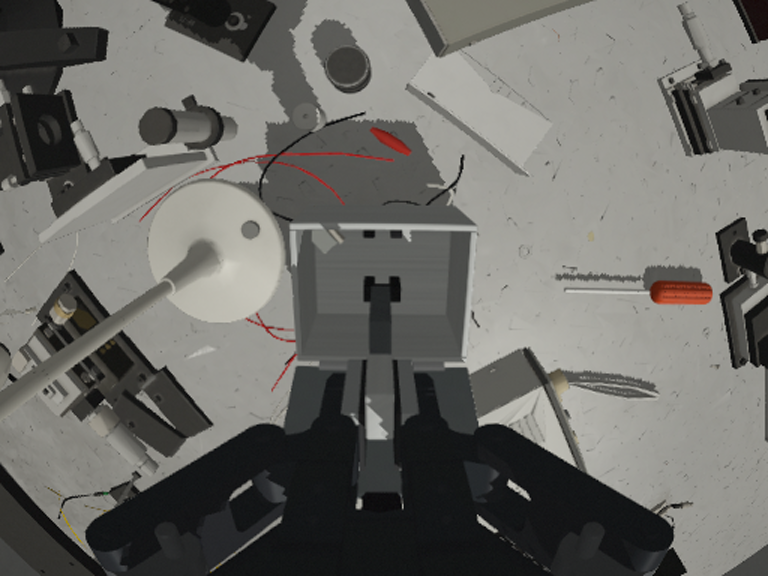

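```bash
python3 -c "
from h import *
plan([.404,.262,.20],102,8)"
```

```text
min rows 4.1 n 8 row [0.0315, -0.0134, -0.0035] [0.0, -5e-05, 0.01014] tcp [0.4885 0.368  0.1859] t 10.0667 F [-0.7 -0.2 -1.2]
```

Emit:
servo_tool(
  commands=[0.0315,-0.0134,-0.0035,0,0,0.0101,-1,0.0315,-0.0134,-0.0035,0,0,0.0101,-1,0.0315,-0.0134,-0.0035,0,0,0.0101,-1,0.0315,-0.0134,-0.0035,0,0,0.0101,-1,0.0315,-0.0134,-0.0035,0,0,0.0101,-1,0.0315,-0.0134,-0.0035,0,0,0.0101,-1,0.0315,-0.0134,-0.0035,0,0,0.0101,-1,0.0315,-0.0134,-0.0035,0,0,0.0101,-1,0,0,0,0,0,0,-1,0,0,0,0,0,0,-1],
)

```text
t: 10.9
tcp_pos: [0.4045, 0.2621, 0.2008]
tool_rot: [-0.106, 0.994, -0.0, -0.0]
force: [0.7, 0.1, -1.1]
finger_gap: 0.107
gripper_force: 48.9
```

```bash
python3 -c "
from h import *
L=[]
for i in range(4):
    w=manip.snapshot('wrist');L.append(manip.sense()['tcp_pos'])
print(np.round(L,4),np.mean(L,0))
im=w['img'].copy()
np.save('w5.npy',w['img']);np.savez('w5.npz',K=w['mtx'],T=w['world_to_cam'])
x,y,a=.427,.152,np.radians(12)
for h,hx,hy in ((.01,.025,.0375),(.105,.0145,.0145)):
  for i,j in((1,1),(1,-1),(-1,-1),(-1,1)):
    p=[x+i*hx*np.cos(a)-j*hy*np.sin(a),y+i*hx*np.sin(a)+j*hy*np.cos(a),h]
    u=wp(w,p);print(np.round(u,1),end=' ');cv2.circle(im,tuple(int(round(v)) for v in u),2,(255,0,0) if h<.05 else (0,255,0),1)
for r in manip.silhouettes(w,'lens_station')[:1]:
    m=r['pixels'].astype(np.uint8);c=max(cv2.findContours(m,0,2)[0],key=cv2.contourArea);print(r['conf'],r['box'],cv2.approxPolyDP(c,2,True)[:,0].tolist())
im=cv2.resize(im,None,fx=1.5,fy=1.5,interpolation=cv2.INTER_CUBIC)
cv2.imwrite('pics/w5.png',im[:,:,::-1])
"
```

```text
[[0.4056 0.2626 0.201 ]
 [0.406  0.2628 0.201 ]
 [0.4061 0.2629 0.201 ]
 [0.406  0.2629 0.2009]] [0.40591764 0.26281427 0.20096943]
[189.  186.4] [131.2 186.6] [127.  146.9] [186.6 144.9] [142.9 207.1] [114.6 206.7] [110.3 176.5] [139.2 176. ] 0.94 [112.2, 145.9, 78.0, 63.2] [[115, 205], [118, 208], [144, 208], [153, 198], [153, 187], [188, 188], [189, 146], [130, 147], [131, 168], [113, 179]]
```

View pics/w5.png

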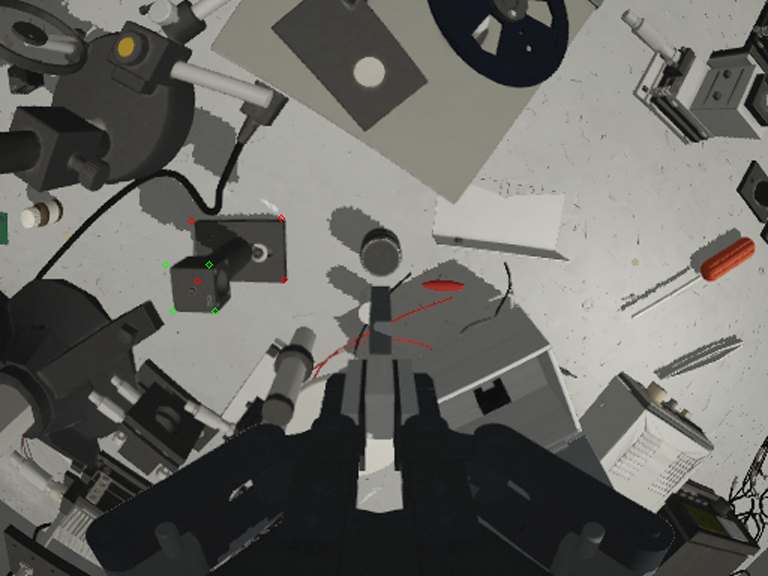

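```bash
python3 -c "
from h import *
im=np.load('w5.npy')[135:220,100:200]
im=cv2.resize(cv2.convertScaleAbs(im,alpha=1.8,beta=15),None,fx=7,fy=7,interpolation=cv2.INTER_CUBIC)
cv2.imwrite('pics/w6.png',im[:,:,::-1])"
```

```text
(no output)
```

View pics/w6.png

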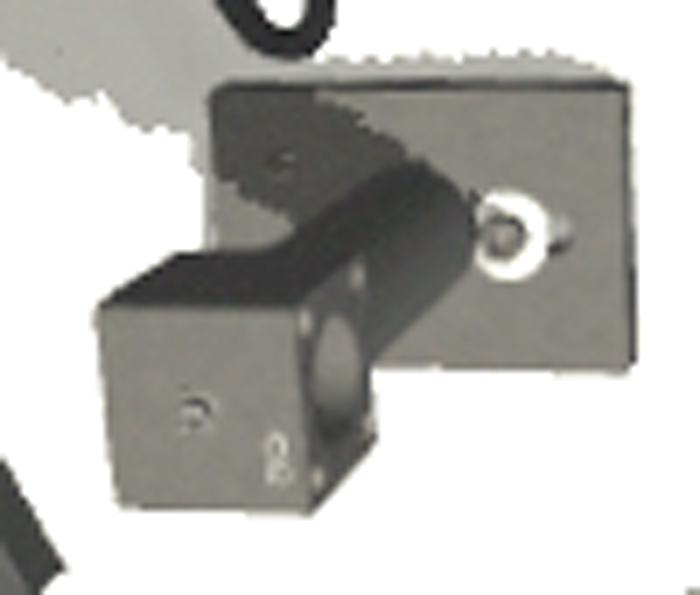

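```bash
python3 -c "
from h import *
from scipy.optimize import least_squares
d=np.load('w5.npz');w={'mtx':d['K'],'world_to_cam':d['T']}
C=lambda a,b:np.array([100+a/7-.43,135+b/7-.43])
obs=[(-.0145,-.0145,.105,C(98,308)),(-.0145,.0145,.105,C(298,310)),(.0145,.0145,.105,C(312,512)),(.0145,-.0145,.105,C(118,505)),(-.025,-.0375,.01,C(212,90)),(-.025,.0375,.01,C(625,88)),(.025,.0375,.01,C(632,372)),(0,.0145,.0905,C(338,370))]
def f(p,n=8):
    x,y,a=p;o=[]
    for i,j,h,u in obs[:n]: o.append(np.array(wp(w,[x+i*np.cos(a)-j*np.sin(a),y+i*np.sin(a)+j*np.cos(a),h]))-u)
    return np.ravel(o)
r=least_squares(f,[.427,.152,.2],loss='soft_l1');x,y,a=r.x
print(r.x,np.degrees(a),r.fun.reshape(-1,2).round(1).tolist())
r4=least_squares(lambda p:f(p,4),r.x);print('cube only',r4.x,np.degrees(r4.x[2]))
D=.0145+.037
print('target',x-D*np.sin(a),y+D*np.cos(a))
# plate bottom/stem check in image: predicted corners of plate in tool frame (tcp-.039 underside)
L=np.array([.406,.2628,.2009]);c,s=np.cos(np.radians(102)),np.sin(np.radians(102))
R=np.column_stack([[-s,c,0],[c,s,0],[0,0,-1]])
for n,q in {'bottom+x':[(.022,-.004,.039),(.022,.004,.039)],'frametop+x':[(.022,-.004,-.001),(.022,.004,-.001)],'stemtop+x':[(.009,-.005,-.029),(.009,.005,-.029)],'bottom -x':[(-.022,-.004,.039)]}.items():
  print(n,[np.round(np.array(wp(w,L+R@np.array(v)))*1.5,1).tolist() for v in q])
"
```

```text
[0.42772364 0.15423365 0.18083893] 10.36130718264591 [[-0.9, -1.3], [-0.2, -1.2], [0.6, 1.0], [-0.2, 0.7], [-0.8, -0.5], [0.2, -0.4], [0.3, 0.5], [0.6, 1.0]]
cube only [0.4279074 0.1543816 0.1725357] 9.885567661389443
target 0.4184611127467162 0.20489384728665858
bottom+x [[368.6, 286.7], [387.4, 286.8]]
frametop+x [[366.1, 323.5], [389.5, 323.6]]
stemtop+x [[360.8, 400.1], [394.3, 400.2]]
bottom -x [[369.3, 376.7]]
```

```bash
python3 -c "
from h import *
plan([.4185,.2055,.1095],100.2,10)"
```

```text
min rows 2.6 n 10 row [-0.0002, -0.0117, 0.0183] [0.0, 1e-05, 0.00054] tcp [0.4058 0.2628 0.2009] t 11.15 F [-1.7  0.3 -0.7]
```

Emit:
servo_tool(
  commands=[-0.0002,-0.0234,0,0,0,0.0005,-1,-0.0002,-0.0234,0,0,0,0.0005,-1,-0.0002,-0.0234,0,0,0,0.001,-1,-0.0002,-0.0234,0,0,0,0.001,-1,-0.0002,-0.0234,0,0,0,0.001,-1,0,0,0.0366,0,0,0.001,-1,0,0,0.0366,0,0,0.0004,-1,0,0,0.0366,0,0,0,-1,0,0,0.0366,0,0,0,-1,0,0,0.0366,0,0,0,-1,0,0,0,0,0,0,-1,0,0,0,0,0,0,-1],
)

```text
t: 12.15
tcp_pos: [0.417, 0.2045, 0.1089]
tool_rot: [-0.089, 0.996, -0.0, -0.001]
force: [1.0, -0.5, -0.0]
finger_gap: 0.109
gripper_force: 48.9
```

```bash
python3 -c "
from h import *
L=[]
for i in range(3):
    w=manip.snapshot('wrist');L.append(manip.sense()['tcp_pos'])
print(np.round(L,4)); plan([.4185,.2055,.1095],100.2,1)
x,y,a=.4278,.1543,.178
im=w['img'].copy()
for i,j,h in [(-.0145,-.0145,.105),(-.0145,.0145,.105),(.0145,.0145,.105),(.0145,-.0145,.105)]:
    cv2.circle(im,tuple(int(round(v)) for v in wp(w,[x+i*np.cos(a)-j*np.sin(a),y+i*np.sin(a)+j*np.cos(a),h])),2,(255,0,0),1)
im=cv2.resize(im[120:384,90:350],None,fx=2.2,fy=2.2,interpolation=cv2.INTER_CUBIC)
cv2.imwrite('pics/w7.png',im[:,:,::-1])"
```

```text
[[0.4177 0.2048 0.1097]
 [0.4181 0.2051 0.1102]
 [0.4182 0.2052 0.1105]]
min rows 0.0 n 1 row [-0.0007, 0.0006, 0.002] [0.0, 0.00036, -9e-05] tcp [0.4182 0.2052 0.1105] t 12.3 F [-0.9  0.2 -0.4]
```

View pics/w7.png

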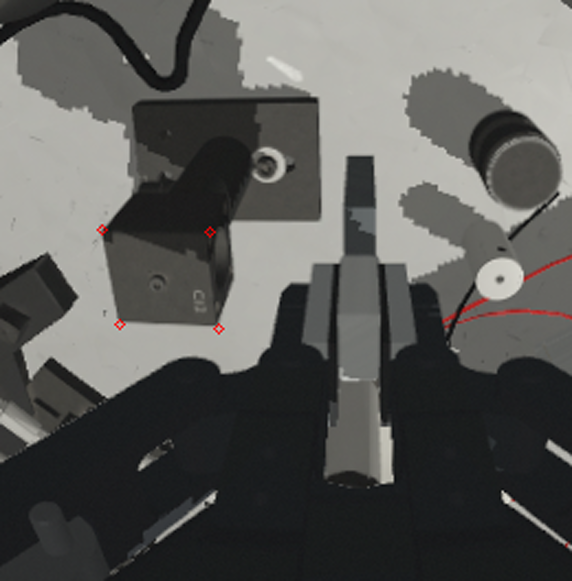

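The plate is held beside the cube: cube top corners at (104,232) to (217,325) in the crop match the model within about 2 mm, and the plate edge at (360,160) is upright with clear air between. Handing in.

```bash
python3 -c "
from h import *
s=manip.snapshot('top');print(manip.sense()['qd'],manip.sense()['gripper_force']);print(manip.sign_off())"
```

```text
[ 0.00186887 -0.00323239  0.00392633  0.0011552  -0.00074739  0.00084435] 48.87310445308685
the job is handed in; nothing more can be done
None
```

I handed the job in at about 12.4 s with the flap open to about 1.9 rad; the plate is held upright at the lens opening, by my measurements centred within about 2 mm with roughly 37 mm of air to the window's centre (about 33 mm to its near face), but the hand-in returned no verdict.

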